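Set the two-dial test code on the meter

TASK

Enter the test code on the wooden-cased meter, one dial at a time: first turn the large left dial until its white pointer line stands at the third of its four marks, then turn the small right dial to the second of its four marks (left and right as seen from the robot, marks counted clockwise seen from above). Leave the meter's toggle switch as it is, and let go of the dials.

Things in the scene. Friction and masses are not known exactly. Their poses are not given: they have to be found in the camera images.
- meter: Fixed test meter: wooden case 180 (x) by 260 (y) mm, dark top panel 80 mm above the table with two amber dials, behind them a white window (left, 8 mm high) and a toggle (right). Origin: centre of the underside, at table height. x points from its front edge away from the robot, y to its left, z up; turned up to 15 degrees.
- dial_large (a joint): Large left dial, window side, axis at (-35, 68) mm in the meter's frame. Value: pointer angle, 0 along meter +x, clockwise from above positive, rad; stops at +-1.5. White marks, clockwise: -1.178, -0.393, 0.393, 1.178. Friction 0.04 N m, no spring. Amber skirt 60 mm wide; grip bar 50 x 12 mm along the pointer, 87 to 111 mm above the table, white line on its pointing half.
- dial_small (a joint): Small right dial, toggle side, axis at (-35, -68) mm in the meter's frame. Value: pointer angle, 0 along meter +x, clockwise from above positive, rad; stops at +-1.5. White marks, clockwise: -1.178, -0.393, 0.393, 1.178. Friction 0.04 N m, no spring. Amber skirt 48 mm wide; grip bar 38 x 12 mm along the pointer, 87 to 111 mm above the table, white line on its pointing half.
- toggle (a joint): Small steel toggle switch on the meter's panel, to be left alone: 0 as it stands, leaning to the front, 0.7 rad when thrown to the back. Pivot at (48, -68) mm in the meter's frame, 84 mm above the table; the bat is 30 mm long.

How it is judged:
By the outcome, as a careful person would: the job done as asked, in the order asked, and still so for the second after the job is handed in, with the robot touching nothing.
It also fails if it takes over 43 s, if anything falls off the work surface, if the arm or the gripper's body presses on something with over 40 N, if the wrist force passes 120 N, or if a joint passes its speed limit or range.

ROBOT

A 7-joint arm with a two-finger parallel gripper is mounted at the origin on the work surface. World frame = base frame: x ahead of the robot, y to its left, z up, the work surface at z = 0. Lengths are in mm, angles in rad, forces in N, time in s.
With the tool pointing down it reaches from about 400 to 925 mm from the base axis. Payload 5.6 kg.
Tool frame: the origin (TCP) lies midway between the tips of the shut fingers; the grasp point (between the pads) lies 19 mm behind it; z points along the fingers, y is the line along which they close (so a half turn about z gives the same grasp; the last joint's range is limited). The gripper opens to 85 mm and grips with 20 to 120 N. Pads are 22 mm wide; open, the fingers measure 114 mm over their backs; the gripper's body (76 mm by 85 mm) begins 54 mm behind the grasp point. The pads swing forward as they close: fully open they stand 13 mm farther back than shut.
Start: joints at [1.26, 0.468, -0.012, 1.603, 0.006, 1.071, -0.056], TCP at [171.954, -626.851, 191.79] pointing down, gripper open.
Joint ranges: [-2.53, 2.53], [-0.31, 2.02], [-1.57, 1.55], [0.28, 2.44], [-1.29, 4.43], [0.15, 1.84], [-2.92, 2.92]. Speed limits (rad/s): [2.57, 2.57, 3.14, 3.14, 3.14, 3.14, 3.14].

INTERFACE

Orientations are given as a 3x3 rotation matrix whose columns are the frame's x, y, z axes.
In Python, from bench import telemetry, vision, job gives the robot as it stands.
- The arm moves only by the tool apply_moves, never from a script. Its argument "moves" is a list of rows, each an object with "xyz": the shift along the tool's x, y, z as a fraction of full scale, a list of three; "twist": the turn, a rotation vector about the tool's x, y, z as a fraction of full scale, a list of three. In form: [{"xyz": [tx, ty, tz], "twist": [ax, ay, az]}, ...]. A call has 1 to 20 rows; each row is the pose to reach, as a shift and turn from the pose commanded when the call began, along the tool's axes at that moment, turning the shorter way round; what a row does not reach only later rows make up. Full scale, the value 1, is 0.2 m for a shift and pi rad for a turn. A row lasts 1/10 s, in which the tool goes at most 50 mm and 8.59 degrees, less where a joint would pass 70% of its speed; a pose out of reach is approached as far as the arm can. A call with a number of a shift or a turn outside -1 to 1 is refused whole. A call with a gripper value outside its range is refused whole. "gripper" is the opening, from -1 (shut) to 1 (fully open), set as the call begins (left out, the last holds). The fingers move at their own pace and stop on an object; "grip_force" is the grip in N (left out, the last holds). Time passes only in rows, so rows that repeat a pose let the fingers close. It gives the time, the measured TCP pose, the force, the opening and the grip force at its end, in the units of the state.
- telemetry.get_state(): the state, without advancing time (a new reading comes with each control period).
- vision.get_image(name): name is "scene" or "top" or "wrist"; returns a dict with "frame" (420x560x3 uint8, blue, green, red), "fx", "fy", "cx", "cy" (pixels), "R" (3x3) and "t" (3): a world point X has camera coordinates R X + t. Camera axes: x right, y down, z forward; pixel columns grow to the right and rows downward; lengths in mm; the calibration is good to about 2 mm. The wrist camera is an equidistant fisheye: a pixel r from the principal point sees the ray r / f radians off the axis. A picture is of the moment at which its call begins. There is no depth.
- job.finish_job(): hands the job in; it is judged then, once.
Trained networks look in the newest picture that a camera, given by its name, has taken for a name from the list of things; names that differ only in an ending like _2 or _b are one class to them, and where a whole thing is asked for, a point or a joint stands for the part that bears it (a point fixed in the world has none). Each returns a list of dicts, best first, with "confidence" (0 to 1); they miss things now and then, are a little off and sometimes report something else, mostly with a low value. They report only what shows in the picture. A call takes as long as a camera call.
- vision.silhouettes(camera, thing): "pixels" (420x560 bool, what is visible of it) and "extent" ([left, top, right, bottom] in pixels, round what is visible of it).
The state is a dict: "time": time; "q": joint angles; "qd": joint speeds; "tau": joint torques, N m; "ee_pos": TCP position; "tcp_rot": TCP orientation; "wrist_force": force on the tool from outside, world axes, zero at the start; "wrist_torque": the same for the moment, N m; "gripper_width": opening from 0.0 (shut) to 1.0 (fully open); "gripper_force": force on a finger pad.
Only numpy, scipy, OpenCV 4.12 (cv2) and the standard library are available. Lean on these libraries where they do the work, as an engineer would, in place of code of your own. Each camera call takes 0.05 s, during which the arm holds its last target. There are 200 camera calls.

## Working session

There is one attempt and no reset: what is moved stays moved. The work goes in short steps, Python scripts to look and compute and a tool call to move; the robot and the scene stay as the last step left them, time stands still between calls to the robot, and variables do not carry over. Pictures are saved under pics/ and viewed, at most 10 in all, crops included, and the job is handed in when it is done.

Besides the shell and the picture viewer there is one more tool, called after "Call:" as name(argument=value, ...) on one line, values as JSON. apply_moves: Moves the arm, as the interface text tells. Its arguments: {"type":"object","properties":{"moves":{"type":"array"},"gripper":{"type":"number"},"grip_force":{"type":"number"}},"required":["moves"]}

```bash
mkdir -p pics; python3 - <<'E'
from bench import telemetry, vision
import cv2,numpy as np
s=telemetry.get_state();print({k:np.round(v,3).tolist() for k,v in s.items()})
ims=[]
for n in ("scene","top"):
    d=vision.get_image(n);ims.append(d["frame"]);print(n,d["fx"],d["fy"],d["cx"],d["cy"],np.round(d["R"],4).tolist(),np.round(d["t"],1).tolist())
    cv2.imwrite(f"pics/{n}0.png",d["frame"])
    for th in("dial_large","dial_small","meter","toggle"):
        for r in vision.silhouettes(n,th)[:2]: print(n,th,round(r["confidence"],2),r["extent"])
cv2.imwrite("pics/a.png",cv2.resize(np.hstack(ims),(800,300)))
E
```

```text
{'time': 0.0, 'q': [1.26, 0.468, -0.012, 1.604, 0.006, 1.071, -0.056], 'qd': [0.001, 0.0, 0.0, 0.001, -0.0, 0.001, -0.0], 'tau': [-0.0, -53.237, 0.021, -25.13, 0.011, 0.008, 0.0], 'ee_pos': [171.783, -626.24, 190.836], 'tcp_rot': [[0.964, 0.265, -0.001], [0.265, -0.964, 0.002], [-0.0, -0.002, -1.0]], 'wrist_force': [0.106, 1.349, -0.476], 'wrist_torque': [0.072, 0.036, 0.016], 'gripper_force': 0.0, 'gripper_width': 0.997}
scene 384.0826844171365 384.0826844171365 283.0400395261015 207.85797749483066 [[-0.1971, 0.9803, -0.0107], [0.8397, 0.1631, -0.5179], [-0.506, -0.1111, -0.8553]] [105.5, -441.7, 1230.5]
scene dial_large 0.78 [397.6, 207.2, 423.4, 233.1]
scene dial_small 0.83 [339.1, 201.4, 360.1, 223.9]
scene meter 0.71 [314.6, 189.9, 440.1, 293.5]
scene toggle 0.43 [346.0, 235.2, 349.4, 247.9]
scene toggle 0.2 [396.8, 205.7, 422.3, 233.9]
top 507.4580413412092 507.4580413412092 273.8135393924181 206.87502582994 [[0.0145, -0.9999, -0.0073], [-0.9929, -0.0135, -0.1183], [0.1182, 0.009, -0.993]] [-14.2, 589.8, 920.6]
top dial_small 0.88 [174.6, 206.1, 199.7, 233.4]
top meter 0.84 [71.4, 149.9, 222.7, 251.8]
top meter 0.28 [94.9, 206.1, 125.6, 234.6]
```

View pics/top0.png

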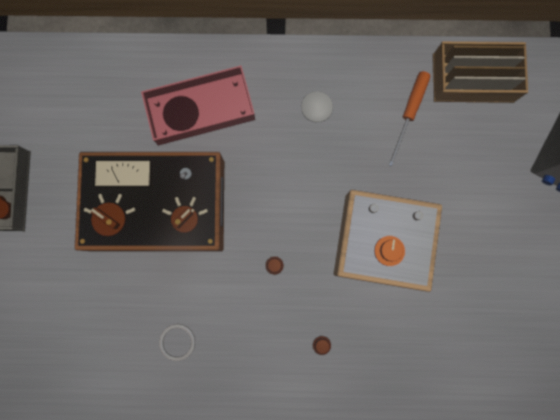

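View pics/scene0.png

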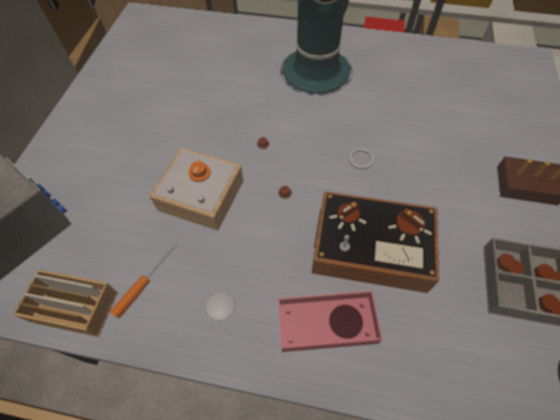

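The top view shows the meter at columns 77–222, rows 150–250, with the large dial at about (108,219) and the small one at about (184,218). The scene view shows the same dials at (410,220) and (349,212). Next I'll triangulate and zoom in.

```bash
cat >h.py <<'E'
import numpy as np,cv2
from bench import telemetry,vision
from scipy.optimize import least_squares
def K(d): return np.array([[d["fx"],0,d["cx"]],[0,d["fy"],d["cy"]],[0,0,1]])
def proj(d,X):
    c=np.atleast_2d(X)@np.array(d["R"]).T+d["t"]; return c[:,:2]/c[:,2:]*d["fx"]+[d["cx"],d["cy"]]
def onplane(d,uv,z):
    r=np.array(d["R"]).T@np.linalg.solve(K(d),[*uv,1]); C=-np.array(d["R"]).T@d["t"]; return C+r*(z-C[2])/r[2]
def tri(ds,uvs):
    P=[K(d)@np.c_[d["R"],d["t"]] for d in ds]
    X=cv2.triangulatePoints(P[0],P[1],np.array(uvs[0],float),np.array(uvs[1],float))[:,0]; return X[:3]/X[3]
E
python3 - <<'E'
from h import *
D={n:vision.get_image(n) for n in("scene","top")}
cen={}
for n in D:
    for th in("dial_large","dial_small","meter"):
        r=vision.silhouettes(n,th)
        if r:
            m=r[0]["pixels"];cen[n,th]=np.argwhere(m).mean(0)[::-1];print(n,th,r[0]["confidence"],cen[n,th])
            if th=="meter": print(cv2.boxPoints(cv2.minAreaRect(np.argwhere(m)[:,::-1].astype(np.float32))))
for th,fb in(("dial_large",(108.5,219)),("dial_small",None)):
    uv=cen.get(("top",th),fb);print(th,tri([D["top"],D["scene"]],[uv,cen["scene",th]]).round(1))
t=D["top"]["frame"];s=D["scene"]["frame"]
cv2.imwrite("pics/b.png",cv2.resize(t[145:256,70:228],(790,555),interpolation=cv2.INTER_CUBIC))
cv2.imwrite("pics/c.png",cv2.resize(s[185:295,308:445],(747,600),interpolation=cv2.INTER_CUBIC))
E
```

```text
scene dial_large 0.7 [410.34661355 221.75099602]
scene dial_small 0.76 [348.95535714 211.56845238]
scene meter 0.83 [377.4193671  241.76185498]
[[309.35837 274.6705 ]
 [322.59537 188.63005]
 [450.86703 208.36417]
 [437.63004 294.4046 ]]
top dial_large 0.72 [107.32531501 218.19243986]
top dial_small 0.76 [183.716946   218.37243948]
top meter 0.55 [149.55617864 201.12519424]
[[ 74. 150.]
 [223. 150.]
 [223. 251.]
 [ 74. 251.]]
dial_large [559.4 289.8  86.7]
dial_small [560.7 154.   88.7]
```

View pics/b.png

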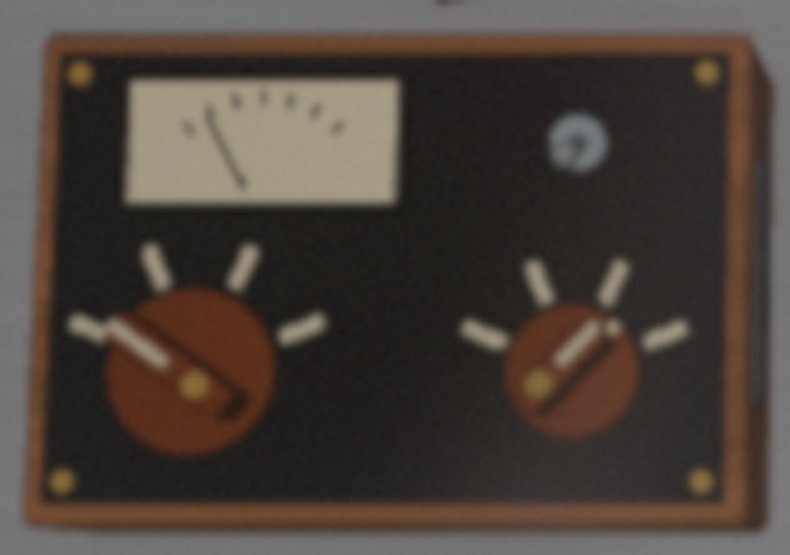

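View pics/c.png

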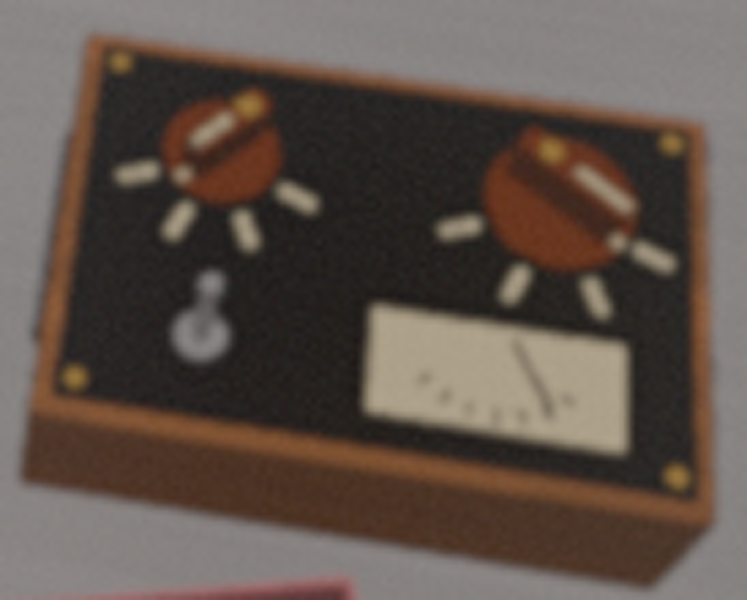

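Both crops are sharp. The large pointer sits at roughly −0.9, between marks 1 and 2, and the small one at about +0.75. The toggle leans to the front. The screws and line ends give the pose.

```bash
python3 - <<'E'
from h import *
D=[vision.get_image(n) for n in("top","scene")]
T=lambda p:np.array(p)/5+[70-.4,145-.4]
S=lambda p:np.array(p)/5.453+[308-.4,185-.4]
P={}
for k,a,b in(("LB",(80,73),(677,476)),("RB",(707,72),(74,377)),("LF",(62,481),(672,143)),("RF",(702,481),(120,62)),
  ("Lin",(168,367),(573,170)),("Lout",(110,322),(633,211)),("Lgold",(195,385),(551,151)),("Sin",(558,364),(232,117)),("Sout",(598,324),(193,147)),("Sgold",(538,384),(250,104))):
    P[k]=tri(D,[T(a),S(b)]);print(k,P[k].round(1), proj(D[0],P[k])[0].round(1)-T(a).round(1))
c=np.mean([P[k] for k in("LB","RB","LF","RF")],0)
yaws=[np.arctan2(*(P[a]-P[b])[[1,0]]) for a,b in(("LB","LF"),("RB","RF"))]+[np.arctan2(*(P[a]-P[b])[[1,0]])-np.pi/2 for a,b in(("LB","RB"),("LF","RF"))]
y=np.mean(yaws);print("centre",c,"yaws",np.round(yaws,3),y)
R=np.array([[np.cos(y),-np.sin(y)],[np.sin(y),np.cos(y)]])
for k,o in(("L",(-35,68)),("S",(-35,-68))):
    ax=c[:2]+R@o; d=P[k+"out"]-P[k+"gold"]; a=np.arctan2(d[1],d[0])
    print(k,"axis",ax.round(1),"world angle ccw",round(a,3),"value",round(y-a,3), "len",np.linalg.norm(d))
    for z in (111,): 
        e=[onplane(D[0],T(p),z) for p in {"L":[(110,322),(168,367)],"S":[(598,324),(558,364)]}[k]];f=e[0]-e[1];print(" line top-only value",y-np.arctan2(f[1],f[0]))
E
```

```text
LB [666.9 337.1  81.5] [-0.2  0. ]
RB [670.1 109.2  81.4] [-0.2  0. ]
LF [518.9 335.   81. ] [-0.2  0. ]
RF [522.1 106.9  80.2] [-0.3  0. ]
Lin [557.6 289.  109.6] [0. 0.]
Lout [572.8 310.5 110.5] [-0.4  0. ]
Lgold [551.3 279.3 110.6] [-0.2  0. ]
Sin [560.2 153.9 111.4] [-0.4  0. ]
Sout [574.7 140.9 107.9] [-0.2  0. ]
Sgold [553.1 160.3 112. ] [-0.3  0. ]
centre [594.48610376 222.04988809  81.0216542 ] yaws [0.014 0.016 0.014 0.014] 0.014453982578727691
L axis [558.5 289.5] world angle ccw 0.967 value -0.953 len 37.90100505696809
 line top-only value -0.9243077863588897
S axis [560.5 153.6] world angle ccw -0.733 value 0.748 len 29.375455153153737
 line top-only value 0.7731628807814918
```

Both axes are found at 558.5, 289.5 and 560.5, 153.6. The panel is at 81 mm, the bar tops at about 110 mm and the yaw is 0.0145, all matching the text. Time to move.

Call:
apply_moves(moves=[{"xyz": [0.92, -0.655, 0], "twist": [0, 0, 0]}, {"xyz": [0.92, -0.655, 0], "twist": [0, 0, 0]}, {"xyz": [0.92, -0.655, 0], "twist": [0, 0, 0]}, {"xyz": [0.92, -0.655, 0], "twist": [0, 0, 0]}, {"xyz": [0.92, -0.655, 0], "twist": [0, 0, 0]}, {"xyz": [0.92, -0.655, 0], "twist": [0, 0, 0]}], gripper=0, grip_force=30)

```text
time: 1.6
ee_pos: [318.6, -448.0, 192.2]
tcp_rot: [[0.962, 0.272, 0.002], [0.272, -0.962, 0.001], [0.002, -0.0, -1.0]]
wrist_force: [-0.6, -0.0, -0.7]
gripper_width: 0.5
gripper_force: 0.0
```

Call:
apply_moves(moves=[{"xyz": [0.92, -0.655, 0], "twist": [0, 0, 0]}, {"xyz": [0.92, -0.655, 0], "twist": [0, 0, 0]}, {"xyz": [0.92, -0.655, 0], "twist": [0, 0, 0]}, {"xyz": [0.92, -0.655, 0], "twist": [0, 0, 0]}, {"xyz": [0.92, -0.655, 0], "twist": [0, 0, 0]}, {"xyz": [0.92, -0.655, 0], "twist": [0, 0, 0]}])

```text
time: 2.2
ee_pos: [460.2, -273.6, 192.0]
tcp_rot: [[0.963, 0.271, 0.002], [0.271, -0.963, 0.001], [0.002, -0.0, -1.0]]
wrist_force: [0.3, 0.6, 0.8]
gripper_width: 0.502
gripper_force: 0.0
```

Call:
apply_moves(moves=[{"xyz": [0.92, -0.655, 0], "twist": [0, 0, 0]}, {"xyz": [0.92, -0.655, 0], "twist": [0, 0, 0]}, {"xyz": [0.92, -0.655, 0], "twist": [0, 0, 0]}, {"xyz": [0.92, -0.655, 0], "twist": [0, 0, 0]}, {"xyz": [0.92, -0.655, 0], "twist": [0, 0, 0]}, {"xyz": [0.92, -0.655, 0], "twist": [0, 0, 0]}])

```text
time: 2.8
ee_pos: [602.3, -98.8, 191.5]
tcp_rot: [[0.963, 0.269, 0.001], [0.269, -0.963, 0.002], [0.001, -0.001, -1.0]]
wrist_force: [-0.0, 0.0, -0.1]
gripper_width: 0.496
gripper_force: 0.0
```

Call:
apply_moves(moves=[{"xyz": [0.155, -0.965, 0], "twist": [0, 0, 0]}, {"xyz": [0.155, -0.965, 0], "twist": [0, 0, 0]}, {"xyz": [0.155, -0.965, 0], "twist": [0, 0, 0]}, {"xyz": [0.155, -0.965, 0], "twist": [0, 0, 0]}, {"xyz": [0.155, -0.965, 0], "twist": [0, 0, 0]}, {"xyz": [0.155, -0.965, 0], "twist": [0, 0, 0]}])

```text
time: 3.4
ee_pos: [579.2, 91.0, 191.7]
tcp_rot: [[0.964, 0.264, -0.0], [0.264, -0.964, -0.001], [-0.0, 0.001, -1.0]]
wrist_force: [1.3, -0.3, -0.4]
gripper_width: 0.499
gripper_force: 0.0
```

Call:
apply_moves(moves=[{"xyz": [0.155, -0.965, 0], "twist": [0, 0, -0.223]}, {"xyz": [0.155, -0.965, 0], "twist": [0, 0, -0.223]}, {"xyz": [0.155, -0.965, 0], "twist": [0, 0, -0.223]}, {"xyz": [0.155, -0.965, 0], "twist": [0, 0, -0.223]}, {"xyz": [0.155, -0.965, 0], "twist": [0, 0, -0.223]}, {"xyz": [0.155, -0.965, 0], "twist": [0, 0, -0.223]}, {"xyz": [0.155, -0.965, 0], "twist": [0, 0, -0.223]}, {"xyz": [0.155, -0.965, 0], "twist": [0, 0, -0.223]}])

```text
time: 4.2
ee_pos: [559.4, 283.6, 191.5]
tcp_rot: [[0.572, 0.82, 0.0], [0.82, -0.572, -0.002], [-0.001, 0.001, -1.0]]
wrist_force: [0.3, 0.1, 0.3]
gripper_width: 0.5
gripper_force: 0.0
```

```bash
cat >>h.py <<'E'
def rel(x,y,z,yaw):
    s=telemetry.get_state();p=np.array(s["ee_pos"]);R=np.array(s["tcp_rot"])
    d=R.T@(np.array([x,y,z])-p)/200
    c,q=np.cos(yaw),np.sin(yaw);G=np.array([[c,q,0],[q,-c,0],[0,0,-1]])
    print("t",s["time"],"pos",p.round(1),"yaw",np.arctan2(R[1,0],R[0,0]).round(3),"q7",round(s["q"][6],2),"F",np.round(s["wrist_force"],1),"w",s["gripper_width"],"| xyz",d.round(4),"twist",(cv2.Rodrigues(R.T@G)[0].ravel()/np.pi).round(4))
E
python3 - <<'E'
from h import *
rel(558.5,289.5,130,.96)
d=vision.get_image("wrist");cv2.imwrite("pics/w.png",d["frame"])
print(d["fx"],d["cx"],d["cy"],np.round(d["R"],3).tolist(),np.round(d["t"],1))
E
```

```text
t 4.2 pos [559.4 283.6 191.5] yaw 0.962 q7 -1.35 F [0.3 0.1 0.3] w 0.49984285190132743 | xyz [ 0.022  -0.0212  0.3076] twist [0.0004 0.0004 0.0006]
325.19226210127806 279.04890286314986 207.51706919175504 [[0.82, -0.572, 0.002], [-0.547, -0.784, 0.295], [-0.167, -0.243, -0.956]] [-297.6  490.4  541.2]
```

View pics/w.png

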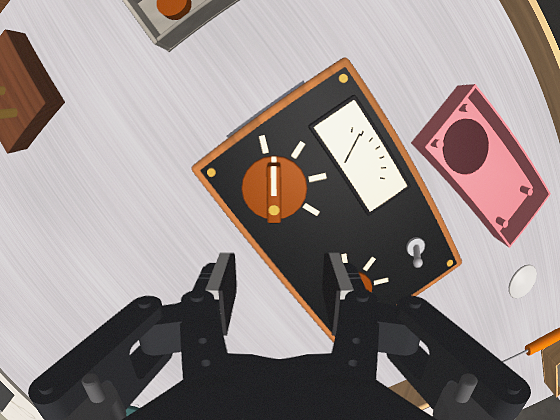

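The wrist view shows the large dial's bar vertical, from (273,161) to (273,222), so it lines up with tool x. The marks are at (264,144), (298,150), (317,178) and (311,210). I'll check the axis through this camera.

```bash
python3 - <<'E'
from h import *
d=vision.get_image("wrist");R=np.array(d["R"]);C=-R.T@d["t"]
def op(uv,z):
    v=np.array(uv,float)-[d["cx"],d["cy"]];r=np.hypot(*v);a=r/d["fx"];k=R.T@np.r_[v/r*np.sin(a),np.cos(a)];return (C+k*(z-C[2])/k[2])
a,b=op((273.5,161),111),op((273.5,222),111);print("bar",a,b,(a+b)/2,np.hypot(*(a-b)[:2]),np.arctan2(*(a-b)[[1,0]]))
l,g=op((274,166),111),op((274,210),111);print("line",np.arctan2(*(l-g)[[1,0]]))
ax=np.array([558.5,289.5])
for m in((264,144),(298,150),(317,178),(311,210)):
    p=op(m,81);e=p[:2]-ax;print(p.round(1),np.hypot(*e).round(1),"val",(.0145-np.arctan2(e[1],e[0])).round(3))
for s in((343,78),(211,173),(450,263)):print(op(s,81).round(1))
rel(558.5,289.5,92,.96)
E
```

```text
bar [575.49710142 314.71695409 111.        ] [545.29746204 271.68416803 111.        ] [560.39728173 293.20056106 111.        ] 52.572225510317715 0.9588753169270531
line 0.9593945362122387
[574.3 328.7  81. ] 42.3 val -1.173
[596.4 306.8  81. ] 41.6 val -0.414
[596.3 275.4  81. ] 40.4 val 0.371
[574.8 252.7  81. ] 40.2 val 1.169
[667.  338.6  81. ]
[518.7 335.5  81. ]
[671.  109.9  81. ]
t 4.3 pos [558.9 284.8 191.8] yaw 0.964 q7 -1.35 F [0.6 0.2 0.1] w 0.5010072806197067 | xyz [ 0.0185 -0.0154  0.4988] twist [0.0003 0.0002 0.0014]
```

Call:
apply_moves(moves=[{"xyz": [0.018, -0.016, 0.15], "twist": [0, 0, 0]}, {"xyz": [0.018, -0.016, 0.3], "twist": [0, 0, 0]}, {"xyz": [0.018, -0.016, 0.33], "twist": [0, 0, 0]}, {"xyz": [0.018, -0.016, 0.33], "twist": [0, 0, 0]}, {"xyz": [0.018, -0.016, 0.33], "twist": [0, 0, 0]}])

```text
time: 4.8
ee_pos: [558.3, 291.9, 127.1]
tcp_rot: [[0.567, 0.824, 0.002], [0.824, -0.567, 0.001], [0.002, 0.001, -1.0]]
wrist_force: [1.2, 0.1, 1.3]
gripper_width: 0.502
gripper_force: 0.0
```

```bash
python3 - <<'E'
from h import *
rel(558.9,290,92,.96)
E
```

```text
t 4.8 pos [558.3 291.9 127.1] yaw 0.968 q7 -1.39 F [1.2 0.1 1.3] w 0.5021392480265247 | xyz [-0.0064  0.0075  0.1757] twist [ 0.0003 -0.0005  0.0024]
```

Call:
apply_moves(moves=[{"xyz": [-0.005, 0.006, 0.1], "twist": [0, 0, 0.002]}, {"xyz": [-0.005, 0.006, 0.17], "twist": [0, 0, 0.002]}, {"xyz": [-0.005, 0.006, 0.17], "twist": [0, 0, 0.002]}, {"xyz": [-0.005, 0.006, 0.17], "twist": [0, 0, 0.002]}])

```text
time: 5.2
ee_pos: [558.0, 290.3, 92.2]
tcp_rot: [[0.572, 0.82, 0.0], [0.82, -0.572, 0.0], [0.0, 0.0, -1.0]]
wrist_force: [-0.0, 0.8, 0.7]
gripper_width: 0.503
gripper_force: 0.0
```

Call:
apply_moves(moves=[{"xyz": [0, 0, 0], "twist": [0, 0, 0]}, {"xyz": [0, 0, 0], "twist": [0, 0, 0]}, {"xyz": [0, 0, 0], "twist": [0, 0, 0]}, {"xyz": [0, 0, 0], "twist": [0, 0, 0]}, {"xyz": [0, 0, 0], "twist": [0, 0, 0]}, {"xyz": [0, 0, 0], "twist": [0, 0, 0]}, {"xyz": [0, 0, 0], "twist": [0, 0, 0]}, {"xyz": [0, 0, 0], "twist": [0, 0, 0]}], gripper=-1, grip_force=30)

```text
time: 6.0
ee_pos: [557.8, 290.1, 91.7]
tcp_rot: [[0.572, 0.82, -0.0], [0.82, -0.572, -0.0], [-0.0, -0.0, -1.0]]
wrist_force: [-0.1, 0.3, -0.9]
gripper_width: 0.003
gripper_force: 0.0
```

```bash
python3 - <<'E'
from h import *
rel(558.9,290,92,.0145-.393)
E
```

```text
t 6.0 pos [557.8 290.1  91.7] yaw 0.962 q7 -1.42 F [-0.1  0.3 -0.9] w 0.0033543927252503397 | xyz [ 0.0028  0.0047 -0.0014] twist [0.     0.     0.4267]
```

The fingers shut on nothing, so I'll look.

```bash
python3 - <<'E'
from h import *
a=vision.get_image("wrist")["frame"];b=vision.get_image("scene")["frame"][150:290,300:460]
cv2.imwrite("pics/m.png",np.hstack([cv2.resize(a,(450,338)),cv2.resize(b,(350,306)).copy() if 0 else cv2.copyMakeBorder(cv2.resize(b,(350,306)),0,32,0,0,0)]))
E
```

```text
(no output)
```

View pics/m.png

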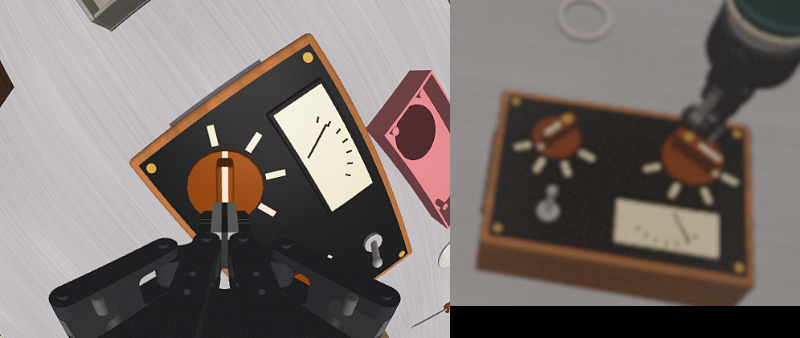

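The fingers seem to stand at or behind the tail of the bar, towards the robot. I'll project the reported TCP into both views and compare.

```bash
cat >>h.py <<'E'
def projw(d,X):
    c=np.atleast_2d(X)@np.array(d["R"]).T+d["t"];r=np.hypot(c[:,0],c[:,1]);a=np.arctan2(r,c[:,2]);return c[:,:2]/r[:,None]*(a*d["fx"])[:,None]+[d["cx"],d["cy"]]
E
python3 - <<'E'
from h import *
w=vision.get_image("wrist");s=vision.get_image("scene");p=np.array(telemetry.get_state()["ee_pos"])
X=np.array([p,p+[0,0,19],[558.5,289.5,111]]);U=projw(w,X);V=proj(s,X);print(U,V)
def crop(f,c,h,W,U):
    x,y=int(c[0])-h,int(c[1])-h;k=W/(2*h);g=cv2.resize(f[y:y+2*h,x:x+2*h],(W,W),interpolation=cv2.INTER_CUBIC)
    for u,col in zip(U,((0,255,0),(255,255,0),(255,0,255))): cv2.drawMarker(g,tuple(int(v) for v in (np.array(u)-[x,y]+.5)*k),col,0,14,1)
    return g
cv2.imwrite("pics/n.png",np.hstack([crop(w["frame"],U[0]-[0,20],70,400,U),crop(s["frame"],V[0],32,400,V)]))
E
```

```text
[[278.43890779 238.59143161]
 [278.39570789 251.821285  ]
 [280.02329813 252.22942339]] [[410.98205666 220.04832976]
 [413.41864039 215.68710176]
 [413.15130511 215.84138255]]
```

View pics/n.png

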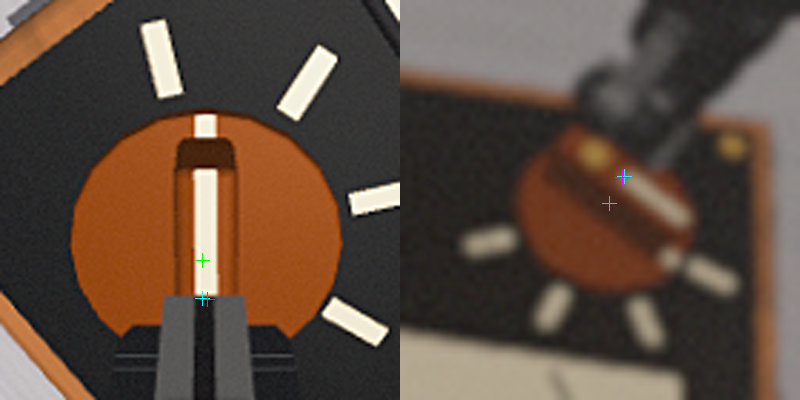

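Both views put the shut fingertips on or above the bar's top, not 19 mm below it: the wrist view shows the tips over the bar, and the scene view shows the whole bar uncovered. So the tips reach less far than the reported TCP. I'll open, go 20 mm lower while watching the force, and close again.

Call:
apply_moves(moves=[{"xyz": [0, 0, 0], "twist": [0, 0, 0]}, {"xyz": [0, 0, 0], "twist": [0, 0, 0]}, {"xyz": [0, 0, 0], "twist": [0, 0, 0]}, {"xyz": [0, 0, 0], "twist": [0, 0, 0]}, {"xyz": [0, 0, 0.03], "twist": [0, 0, 0]}, {"xyz": [0, 0, 0.05], "twist": [0, 0, 0]}, {"xyz": [0, 0, 0.05], "twist": [0, 0, 0]}], gripper=0)

```text
time: 6.9
ee_pos: [557.2, 289.7, 80.7]
tcp_rot: [[0.572, 0.82, -0.002], [0.82, -0.572, -0.001], [-0.002, -0.001, -1.0]]
wrist_force: [-0.6, 0.3, 0.2]
gripper_width: 0.497
gripper_force: 0.0
```

Call:
apply_moves(moves=[{"xyz": [0.004, 0, 0.025], "twist": [0, 0, 0]}, {"xyz": [0.004, 0, 0.045], "twist": [0, 0, 0]}, {"xyz": [0.004, 0, 0.045], "twist": [0, 0, 0]}])

```text
time: 7.2
ee_pos: [557.8, 290.5, 71.9]
tcp_rot: [[0.572, 0.82, -0.001], [0.82, -0.572, -0.001], [-0.001, -0.001, -1.0]]
wrist_force: [-0.5, -0.5, 1.2]
gripper_width: 0.499
gripper_force: 0.0
```

Call:
apply_moves(moves=[{"xyz": [0, 0, 0], "twist": [0, 0, 0]}, {"xyz": [0, 0, 0], "twist": [0, 0, 0]}, {"xyz": [0, 0, 0], "twist": [0, 0, 0]}, {"xyz": [0, 0, 0], "twist": [0, 0, 0]}, {"xyz": [0, 0, 0], "twist": [0, 0, 0]}, {"xyz": [0, 0, 0], "twist": [0, 0, 0]}, {"xyz": [0, 0, 0], "twist": [0, 0, 0]}], gripper=-1)

```text
time: 7.9
ee_pos: [558.3, 290.7, 72.8]
tcp_rot: [[0.572, 0.82, 0.0], [0.82, -0.572, -0.0], [-0.0, 0.0, -1.0]]
wrist_force: [-0.1, 0.1, -0.6]
gripper_width: 0.0
gripper_force: 0.0
```

Still nothing in the grip. I'll measure the fingertips directly in both views.

```bash
python3 - <<'E'
from h import *
w=vision.get_image("wrist");s=vision.get_image("scene");t=vision.get_image("top");st=telemetry.get_state();p=np.array(st["ee_pos"]);print(p,st["q"])
Z=np.array([p+[0,0,h] for h in(0,20,40,60)]);U=projw(w,Z);V=proj(s,Z);T=proj(t,Z);print(U.round(),V.round(1),T.round(1))
print("camC",(-np.array(w["R"]).T@w["t"]).round(1))
def crop(f,c,h,W,U):
    x,y=max(int(c[0])-h,0),int(c[1])-h;k=W/(2*h);g=cv2.resize(f[y:y+2*h,x:x+2*h],(W,W),interpolation=cv2.INTER_CUBIC)
    for u in U: cv2.drawMarker(g,tuple(int(v) for v in (np.array(u)-[x,y]+.5)*k),(0,255,0),0,10,1)
    print("crop",x,y,k);return g
cv2.imwrite("pics/o.png",np.hstack([crop(w["frame"],(279,250),66,400,U),crop(s["frame"],V[0]-[-5,10],40,400,V)]))
E
```

```text
[558.307143   290.73907392  72.75962324] [-0.18494377  0.62951749 -0.48058307  1.71865739  0.36027806  0.8822308
 -1.42755716]
[[278. 239.]
 [278. 253.]
 [278. 270.]
 [278. 291.]] [[408.9 224.5]
 [411.4 220.1]
 [414.  215.4]
 [416.7 210.6]] [[109.2 219.5]
 [105.5 218.5]
 [101.6 217.4]
 [ 97.6 216.2]]
camC [601.7 352.5 254.4]
crop 213 184 3.0303030303030303
crop 373 174 5.0
```

View pics/o.png

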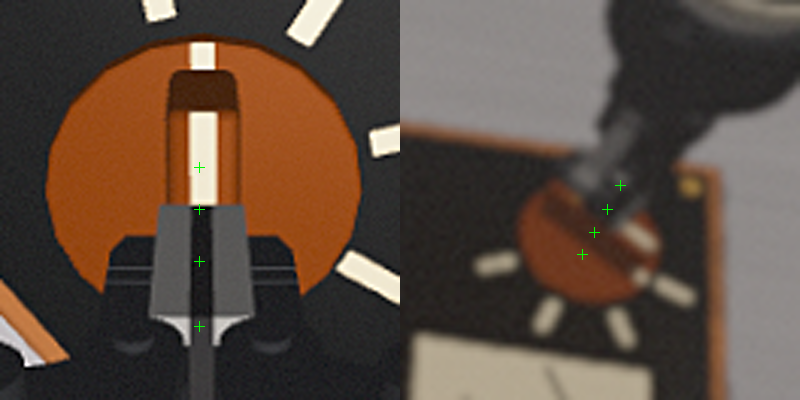

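The visible finger edge is the pad's front edge, 11 mm ahead of the tool axis. Its ray and the px/mm scale both put the shut tips at about z=116 for a TCP reading of 73, about 43 mm behind the reported TCP. The earlier picture gives the same offset. So I need a TCP reading of about 53 for a 15 mm overlap on the bar.

Call:
apply_moves(moves=[{"xyz": [0, 0, 0], "twist": [0, 0, 0]}, {"xyz": [0, 0, 0], "twist": [0, 0, 0]}, {"xyz": [0, 0, 0], "twist": [0, 0, 0]}, {"xyz": [0, 0, 0], "twist": [0, 0, 0]}, {"xyz": [0, 0, 0.03], "twist": [0, 0, 0]}, {"xyz": [0, 0, 0.06], "twist": [0, 0, 0]}, {"xyz": [0, 0, 0.095], "twist": [0, 0, 0]}, {"xyz": [0, 0, 0.095], "twist": [0, 0, 0]}], gripper=0)

```text
time: 8.85
ee_pos: [557.4, 290.1, 52.1]
tcp_rot: [[0.572, 0.82, -0.002], [0.82, -0.572, -0.001], [-0.002, -0.001, -1.0]]
wrist_force: [0.4, -1.1, 0.7]
gripper_width: 0.5
gripper_force: 0.0
```

Call:
apply_moves(moves=[{"xyz": [0, 0, 0], "twist": [0, 0, 0]}, {"xyz": [0, 0, 0], "twist": [0, 0, 0]}, {"xyz": [0, 0, 0], "twist": [0, 0, 0]}, {"xyz": [0, 0, 0], "twist": [0, 0, 0]}, {"xyz": [0, 0, 0], "twist": [0, 0, 0]}, {"xyz": [0, 0, 0], "twist": [0, 0, 0]}, {"xyz": [0, 0, 0], "twist": [0, 0, 0]}], gripper=-1)

```text
time: 9.55
ee_pos: [558.7, 290.7, 54.0]
tcp_rot: [[0.572, 0.82, 0.001], [0.82, -0.572, 0.0], [0.0, 0.001, -1.0]]
wrist_force: [1.0, -0.5, 1.4]
gripper_width: 0.129
gripper_force: 33.4
```

Gripped: opening 11 mm, 33 N. Now I'll turn 1.34 rad clockwise.

Call:
apply_moves(moves=[{"xyz": [0, 0, 0], "twist": [0, 0, 0.04]}, {"xyz": [0, 0, 0], "twist": [0, 0, 0.08]}, {"xyz": [0, 0, 0], "twist": [0, 0, 0.12]}, {"xyz": [0, 0, 0], "twist": [0, 0, 0.16]}, {"xyz": [0, 0, 0], "twist": [0, 0, 0.2]}, {"xyz": [0, 0, 0], "twist": [0, 0, 0.24]}, {"xyz": [0, 0, 0], "twist": [0, 0, 0.28]}, {"xyz": [0, 0, 0], "twist": [0, 0, 0.32]}, {"xyz": [0, 0, 0], "twist": [0, 0, 0.36]}, {"xyz": [0, 0, 0], "twist": [0, 0, 0.4]}, {"xyz": [0, 0, 0], "twist": [0, 0, 0.427]}, {"xyz": [0, 0, 0], "twist": [0, 0, 0.427]}, {"xyz": [0, 0, 0], "twist": [0, 0, 0.427]}])

```text
time: 10.85
ee_pos: [558.9, 290.1, 54.0]
tcp_rot: [[0.929, -0.369, 0.001], [-0.369, -0.929, -0.001], [0.001, 0.0, -1.0]]
wrist_force: [1.1, -3.3, 2.1]
gripper_width: 0.133
gripper_force: 33.6
```

```bash
cat >>h.py <<'E'
def op(d,uv,z):
    R=np.array(d["R"]);C=-R.T@d["t"];v=np.array(uv,float)-[d["cx"],d["cy"]];r=np.hypot(*v);a=r/d["fx"];k=R.T@np.r_[v/r*np.sin(a),np.cos(a)];return C+k*(z-C[2])/k[2]
E
python3 - <<'E'
from h import *
rel(558.9,290,54,.0145-.393)
E
```

```text
t 10.85 pos [558.9 290.1  54. ] yaw -0.378 q7 -2.57 F [ 1.1 -3.3  2.1] w 0.13278456965497282 | xyz [0.0002 0.0006 0.0001] twist [ 0.0001 -0.0004  0.0002]
```

Call:
apply_moves(moves=[{"xyz": [0, 0, 0], "twist": [0, 0, 0]}, {"xyz": [0, 0, 0], "twist": [0, 0, 0]}, {"xyz": [0, 0, 0], "twist": [0, 0, 0]}, {"xyz": [0, 0, 0], "twist": [0, 0, 0]}, {"xyz": [0, 0, -0.1], "twist": [0, 0, 0]}, {"xyz": [0, 0, -0.3], "twist": [0, 0, 0]}, {"xyz": [0, 0, -0.5], "twist": [0, 0, 0]}, {"xyz": [0, 0, -0.5], "twist": [0, 0, 0]}], gripper=0)

```text
time: 11.65
ee_pos: [561.6, 293.2, 160.0]
tcp_rot: [[0.929, -0.37, 0.009], [-0.37, -0.929, 0.006], [0.007, -0.009, -1.0]]
wrist_force: [-0.1, 0.4, -0.1]
gripper_width: 0.498
gripper_force: 0.0
```

Call:
apply_moves(moves=[{"xyz": [0.26, 0.63, 0], "twist": [0, 0, -0.883]}, {"xyz": [0.26, 0.63, 0], "twist": [0, 0, -0.883]}, {"xyz": [0.26, 0.63, 0], "twist": [0, 0, -0.883]}, {"xyz": [0.26, 0.63, 0], "twist": [0, 0, -0.883]}, {"xyz": [0.26, 0.63, 0], "twist": [0, 0, -0.883]}, {"xyz": [0.26, 0.63, 0], "twist": [0, 0, -0.883]}, {"xyz": [0.26, 0.63, 0], "twist": [0, 0, -0.883]}, {"xyz": [0.26, 0.63, 0], "twist": [0, 0, -0.883]}, {"xyz": [0.26, 0.63, 0], "twist": [0, 0, -0.883]}, {"xyz": [0.26, 0.63, 0], "twist": [0, 0, -0.883]}, {"xyz": [0.26, 0.63, 0], "twist": [0, 0, -0.883]}, {"xyz": [0.26, 0.63, 0], "twist": [0, 0, -0.883]}, {"xyz": [0.26, 0.63, 0], "twist": [0, 0, -0.883]}, {"xyz": [0.26, 0.63, 0], "twist": [0, 0, -0.883]}, {"xyz": [0.26, 0.63, 0], "twist": [0, 0, -0.883]}, {"xyz": [0.26, 0.63, 0], "twist": [0, 0, -0.883]}, {"xyz": [0.26, 0.63, 0], "twist": [0, 0, -0.883]}, {"xyz": [0.26, 0.63, 0], "twist": [0, 0, -0.883]}, {"xyz": [0.26, 0.63, 0], "twist": [0, 0, -0.883]}, {"xyz": [0.26, 0.63, 0], "twist": [0, 0, -0.883]}])

```text
time: 13.65
ee_pos: [559.5, 154.5, 153.1]
tcp_rot: [[-0.734, 0.679, -0.001], [0.679, 0.734, 0.0], [0.001, -0.0, -1.0]]
wrist_force: [-0.5, 0.1, 0.2]
gripper_width: 0.501
gripper_force: 0.0
```

```bash
python3 - <<'E'
from h import *
rel(560.7,153.7,54,2.397)
w=vision.get_image("wrist");t=vision.get_image("top");print(projw(w,[[558.7,290,111],[560.7,153.7,111]]).round())
tc=t["frame"][190:250,75:215]
cv2.imwrite("pics/p.png",np.vstack([w["frame"],cv2.resize(tc,(420,180),interpolation=cv2.INTER_CUBIC)@np.eye(3) if 0 else cv2.copyMakeBorder(cv2.resize(tc,(420,180),interpolation=cv2.INTER_CUBIC),0,0,70,70,0)]))
E
```

```text
t 13.65 pos [559.5 154.5 153.1] yaw 2.395 q7 0.17 F [-0.5  0.1  0.2] w 0.5012320287602544 | xyz [-0.0074  0.0014  0.4957] twist [-0.0001 -0.0004 -0.0007]
[[416.  92.]
 [279. 217.]]
```

View pics/p.png

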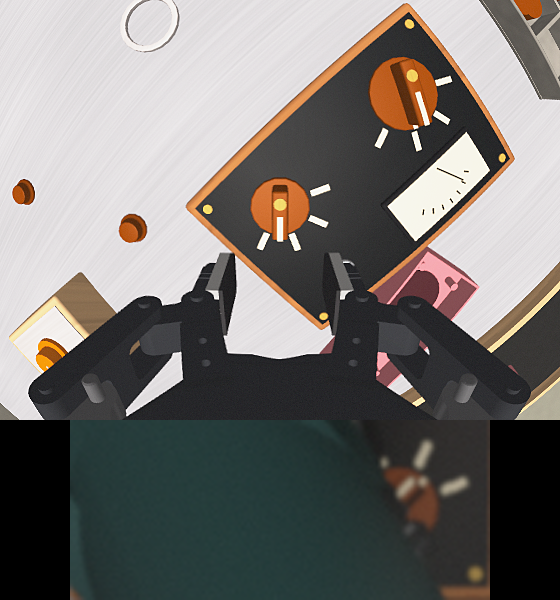

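The wrist view shows the large dial's pointer (skirt tick at (415,127)) against its third mark at (417,140). The small dial's bar is vertical, from (280,184) to (280,243), with its line down at the 3→4 gap. The toggle near (350,262) is about 60 mm clear of the fingers' path. Numeric check, then I'll descend.

```bash
python3 - <<'E'
from h import *
w=vision.get_image("wrist")
for n,a,b in(("L",(427.5,123),(412,76)),("S",(280,240),(280,204))):
    f=op(w,a,111)-op(w,b,111);print(n,"value",(.0145-np.arctan2(f[1],f[0])))
a,b=op(w,(280,184),111),op(w,(280,243),111);print((a+b)/2,np.hypot(*(a-b)[:2]))
for z,p in((87,(415.5,127)),(81,(417,140)),(81,(441,117))):
    e=op(w,p,z)[:2]-[558.7,290];print(z,.0145-np.arctan2(e[1],e[0]))
rel(560.8,153.9,54,2.397)
E
```

```text
L value 0.3721694916473352
S value 0.7622282594748536
[560.05350535 155.71760412 111.        ] 45.176816617565926
87 0.3705068019261471
81 0.36623351061909953
81 -0.38342707665471226
t 13.8 pos [559.8 154.4 153.5] yaw 2.393 q7 0.16 F [-0.5  0.4  0.2] w 0.4984930540135009 | xyz [-0.0057  0.0019  0.4974] twist [-0.0001 -0.0001 -0.0013]
```

Call:
apply_moves(moves=[{"xyz": [-0.006, 0.0, 0.15], "twist": [0, 0, 0]}, {"xyz": [-0.006, 0.0, 0.25], "twist": [0, 0, 0]}, {"xyz": [-0.006, 0.0, 0.25], "twist": [0, 0, 0]}, {"xyz": [-0.006, 0.0, 0.25], "twist": [0, 0, 0]}])

```text
time: 14.2
ee_pos: [560.8, 154.1, 104.0]
tcp_rot: [[-0.734, 0.68, -0.0], [0.68, 0.734, 0.0], [0.0, 0.0, -1.0]]
wrist_force: [-0.7, -0.3, 1.3]
gripper_width: 0.498
gripper_force: 0.0
```

```bash
python3 - <<'E'
from h import *
rel(560.7,153.8,54,2.395)
E
```

```text
t 14.2 pos [560.8 154.1 104. ] yaw 2.394 q7 0.13 F [-0.7 -0.3  1.3] w 0.4982154167910535 | xyz [-0.0006 -0.0014  0.2502] twist [ 0.     -0.0001 -0.0002]
```

Call:
apply_moves(moves=[{"xyz": [0, 0, 0.12], "twist": [0, 0, 0]}, {"xyz": [0, 0, 0.2], "twist": [0, 0, 0]}, {"xyz": [0, 0, 0.25], "twist": [0, 0, 0]}, {"xyz": [0, 0, 0.25], "twist": [0, 0, 0]}, {"xyz": [0, 0, 0.25], "twist": [0, 0, 0]}])

```text
time: 14.7
ee_pos: [561.1, 154.0, 54.2]
tcp_rot: [[-0.734, 0.679, 0.0], [0.679, 0.734, 0.0], [-0.0, 0.001, -1.0]]
wrist_force: [-0.0, 0.0, -0.4]
gripper_width: 0.5
gripper_force: 0.0
```

Call:
apply_moves(moves=[{"xyz": [0, 0, 0], "twist": [0, 0, 0]}, {"xyz": [0, 0, 0], "twist": [0, 0, 0]}, {"xyz": [0, 0, 0], "twist": [0, 0, 0]}, {"xyz": [0, 0, 0], "twist": [0, 0, 0]}, {"xyz": [0, 0, 0], "twist": [0, 0, 0]}, {"xyz": [0, 0, 0], "twist": [0, 0, 0]}, {"xyz": [0, 0, 0], "twist": [0, 0, 0]}], gripper=-1)

```text
time: 15.4
ee_pos: [561.2, 153.6, 54.6]
tcp_rot: [[-0.734, 0.68, 0.001], [0.68, 0.734, -0.0], [-0.001, 0.0, -1.0]]
wrist_force: [-1.4, -1.1, 5.1]
gripper_width: 0.133
gripper_force: 32.8
```

```bash
python3 - <<'E'
from h import *
rel(560.7,153.8,54,.0145+.393+np.pi)
E
```

```text
t 15.4 pos [561.2 153.6  54.6] yaw 2.394 q7 0.08 F [-1.4 -1.1  5.1] w 0.13306832662020282 | xyz [ 0.0022 -0.001   0.0029] twist [-0.000e+00  3.000e-04 -3.675e-01]
```

Gripped. Now I'll turn 1.155 rad counter-clockwise, release and lift.

Call:
apply_moves(moves=[{"xyz": [0, 0, 0], "twist": [0, 0, -0.04]}, {"xyz": [0, 0, 0], "twist": [0, 0, -0.08]}, {"xyz": [0, 0, 0], "twist": [0, 0, -0.12]}, {"xyz": [0, 0, 0], "twist": [0, 0, -0.16]}, {"xyz": [0, 0, 0], "twist": [0, 0, -0.2]}, {"xyz": [0, 0, 0], "twist": [0, 0, -0.24]}, {"xyz": [0, 0, 0], "twist": [0, 0, -0.28]}, {"xyz": [0, 0, 0], "twist": [0, 0, -0.32]}, {"xyz": [0, 0, 0], "twist": [0, 0, -0.355]}, {"xyz": [0, 0, 0], "twist": [0, 0, -0.368]}, {"xyz": [0, 0, 0], "twist": [0, 0, -0.368]}, {"xyz": [0, 0, 0], "twist": [0, 0, -0.368]}])

```text
time: 16.6
ee_pos: [561.3, 154.7, 54.6]
tcp_rot: [[-0.917, -0.398, 0.001], [-0.398, 0.917, 0.002], [-0.002, 0.001, -1.0]]
wrist_force: [-1.5, 0.5, 4.3]
gripper_width: 0.129
gripper_force: 32.8
```

Call:
apply_moves(moves=[{"xyz": [0, 0, 0], "twist": [0, 0, 0]}, {"xyz": [0, 0, 0], "twist": [0, 0, 0]}, {"xyz": [0, 0, 0], "twist": [0, 0, 0]}, {"xyz": [0, 0, 0], "twist": [0, 0, 0]}, {"xyz": [0, 0, -0.1], "twist": [0, 0, 0]}, {"xyz": [0, 0, -0.3], "twist": [0, 0, 0]}, {"xyz": [0, 0, -0.6], "twist": [0, 0, 0]}, {"xyz": [0, 0, -0.6], "twist": [0, 0, 0]}, {"xyz": [0, 0, -0.6], "twist": [0, 0, 0]}], gripper=0)

```text
time: 17.5
ee_pos: [562.0, 154.0, 175.7]
tcp_rot: [[-0.918, -0.397, 0.004], [-0.397, 0.918, 0.0], [-0.004, -0.001, -1.0]]
wrist_force: [0.1, -0.3, 0.2]
gripper_width: 0.5
gripper_force: 0.0
```

```bash
python3 - <<'E'
from h import *
rel(560.7,153.8,174,3.549)
w=vision.get_image("wrist");cv2.imwrite("pics/q.png",w["frame"])
E
```

```text
t 17.5 pos [562.  154.  175.7] yaw -2.733 q7 1.18 F [ 0.1 -0.3  0.2] w 0.4996613652349935 | xyz [0.0062 0.0016 0.0084] twist [-0.0004  0.0012  0.0004]
```

View pics/q.png

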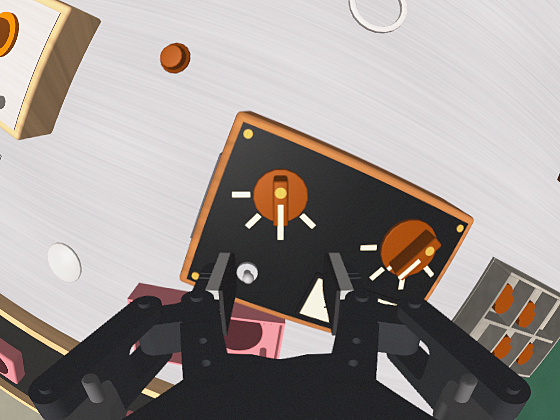

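The small dial's line points straight at its second mark at (280,235). The large one still points at its third, near (378,277). The toggle at (247,270) is unchanged and the gripper is clear, so I'm handing in.

```bash
python3 -c "
from bench import job;print(job.finish_job())"
```

```text
the job is handed in; nothing more can be done
None
```

I handed the job in at about 17.5 s: the large dial is at its third mark, the small dial at its second, the toggle untouched and both dials released, though no verdict came back.

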